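# Load a dish into the curing lamp's tray and latch it under the hood

### The arm

A 6-joint arm with a two-finger parallel gripper is mounted at the origin on a cart in front of the work surface, level with it; the furniture and walls round the work are solid. World frame = base frame: x ahead of the robot, y to its left, z up, the work surface at z = 0. Lengths are in mm, angles in rad, forces in N, time in s.
With the tool pointing down it reaches from about 400 to 925 mm from the base axis. Payload 12.5 kg.
Tool frame: the origin (TCP) lies at the centre of the arm's flange, where the gripper is bolted on; the fingertips stand 190 mm ahead of it and the grasp point (between the pads) lies 171 mm ahead of it; z points along the fingers, y is the line along which they close (so a half turn about z gives the same grasp; the last joint's range is limited). The gripper opens to 95 mm and grips with 3 to 60 N. Pads are 20 mm wide; open, the fingers measure 119 mm over their backs; the gripper's body (75 mm by 180 mm) begins 59 mm behind the grasp point.
Start: joints at [-1.21, 0.491, 1.559, -0, 1.092, -0.106], TCP at [281.288, -558.124, 404.761] pointing down, gripper open.
Joint ranges: [-3.1, 3.1], [-0.84, 2.19], [0.05, 2.79], [-1.13, 4.28], [0.06, 2.93], [-2.69, 2.69]. Speed limits (rad/s): [2.22, 2.22, 2.79, 3.14, 3.14, 3.14].

### API

Orientations are given as a unit quaternion [w, x, y, z].
In Python, from rig import * gives the robot as it stands.
- The arm moves only by the tool drive_tool, never from a script. Its argument "deltas" is a list of rows, each a list of 7 numbers: the shift along the world's x, y, z as a fraction of full scale, then the turn, a rotation vector about the world's x, y, z as a fraction of full scale, then the opening in per cent of the stroke, from 0 (shut) to 100 (fully open). A call has exactly 10 rows; each row is the pose to reach, as a shift and turn from the pose commanded when the call began; what a row does not reach only later rows make up. Full scale, the value 1, is 100 mm for a shift and 45 degrees for a turn. A row lasts 1/12 s, in which the tool goes at most 41.7 mm and 7.16 degrees, less where a joint would pass 70% of its speed; a pose out of reach is approached as far as the arm can. A call with a number of a shift or a turn outside -1 to 1 is refused whole. A call with a gripper value outside its range is refused whole. The fingers move at their own pace and stop on an object; the grip force is fixed at half the most. Time passes only in rows, so rows that repeat a pose let the fingers close, or fill a call up. It gives the time, the measured TCP pose, the force, the opening and the grip force at its end, in the units of the state.
- get_state(): the state, without advancing time (a new reading comes with each control period).
- read_camera(name): name is "side" or "top"; returns a dict with "pixels" (480x640x3 uint8, blue, green, red), "fx", "fy", "cx", "cy" (pixels), "rvec" (rotation vector, rad) and "tvec" (3), from world to camera coordinates, as OpenCV has them. Camera axes: x right, y down, z forward; pixel columns grow to the right and rows downward; lengths in mm; the calibration is good to about 2 mm. A picture is of the moment at which its call begins. There is no depth.
- job_done(): hands the job in; it is judged then, once.
Trained networks look in the newest picture that a camera, given by its name, has taken for a name from the list of things; names that differ only in an ending like _2 or _b are one class to them, and where a whole thing is asked for, a point or a joint stands for the part that bears it (a point fixed in the world has none). Each returns a list of dicts, best first, with "score" (0 to 1); they miss things now and then, are a little off and sometimes report something else, mostly with a low value. They report only what shows in the picture. A call takes as long as a camera call. They do not tell look-alikes from the thing itself.
- search_frame(camera, thing): "rect" ([left, top, width, height] in pixels, round what is visible of it).
The state is a dict: "time": time; "joint_pos": joint angles; "joint_velocities": joint speeds; "joint_efforts": joint torques, N m; "eef_pos": TCP position; "tool_rot": TCP orientation; "force": force on the tool from outside, world axes, zero at the start; "ft_torque": the same for the moment, N m; "finger_gap": opening from 0.0 (shut) to 1.0 (fully open); "gripper_force": force on a finger pad.
Only numpy, scipy, OpenCV 4.12 (cv2) and the standard library are available. Lean on these libraries where they do the work, as an engineer would, in place of code of your own. Each camera call takes 0.05 s, during which the arm holds its last target. There are 200 camera calls.

### The job

Set the open dish of paste into the round recess of the blue tray, then slide the tray flat along the table under the low curing lamp until its spring latch catches and keeps it there, and let go. How deep the latch sits is not known beforehand, so feel for it: push gently, stop as soon as the tray meets the buffer and do not force it, and keep tray and dish off the underside of the hood. Carry the dish level and leave the other things on the table alone.

Things in the scene. Friction and masses are not known exactly. Their poses are not given: they have to be found in the camera images.
- lamp: Slim white curing lamp fixed to the table: two grey cheeks, 28 mm high and 94 mm apart, from x = -68 to 90 mm, carry a flat hood. Origin on the table under the hood; the tray goes in along +x, z up. Under the hood, hidden, a spring latch unit is clamped anywhere over 36 mm of depth; a rubber buffer behind it gives 6 N per mm for 4 mm, then all is solid.
- hood: The lamp's flat white hood, part of the lamp: from x = -70 to 94 mm, 152 mm wide, 26 mm thick, top 54 mm above the table. Origin on its underside, over the lamp's origin, 28 mm above the table. A tray lying flat with the dish seated in it passes 7 mm below it.
- mouth (a point): Middle of the mouth of the lamp's guide, 98 mm in front of the lamp's origin, 6 mm above the table; the lamp's axes. From here two 12 mm high strips, about 112 mm apart, narrow to 94 mm at the cheeks' front ends, 30 mm further in.
- latched (a point): Where the tab's point comes when latched, with the latch unit in the middle of its range: 121 mm in front of the lamp's origin, 23 mm up; the true place is up to 19 mm nearer or deeper (lamp's x). Over the last 44 mm two spring rods push back with 1.3 to 2.6 N; then a sprung roller must ride over the tongue's ridge, which takes 6 to 10 N in all; 2 mm further comes the buffer.
- tab (a point): Centre of the tray's upright black grip tab, to be gripped from above: 34 mm long (x), 12 mm thick (y), top 36 mm above the table; this point is 23 mm up. Axes are the tray's: +x goes from tab to recess and tongue, the way in; z up. The loose tray (0.16 kg) is a blue plate 160 x 90 x 10 mm flat on the table on slippery glides, its front edge 21 mm behind this point; 2 mm play each side between the cheeks.
- tongue (a point): Tip of the metal tongue at the rear of the tray, 171 mm ahead (+x) of the tab, 3 mm up; tray's axes. Tongue 20 mm wide, 32 mm long; the latch drops behind its 11 mm high ridge. A push of 12 to 14 N has the tray on the buffer and latched; over 16 N is forcing it. A tray let go unlatched is thrown back out by about 40 mm. A tight grip on the tab also bears on the table and masks this; shut fingers pushing on its front face feel it best.
- recess (a point): Centre of the floor of the round recess in the tray's upper face, 104 mm ahead (+x) of the tab: 56 mm across, 4 mm deep, its floor 6 mm above the table. Same axes as the tab.
- dish_mid (a point): Centre, half-way up, of the open round clear dish with cream paste: 51 mm across, 15 mm high (0.02 kg), pinched across its rim. It starts alone on the table to the right of the tray (two like it sit further right in a clear rack, an empty one stands at the back; they stay).
- frost_pot: Bystander: round frosted pot with lid, 50 mm across, 38 mm high, loose, at the right. Origin at the centre of its underside.
- vial: Bystander: small glass bottle, 24 mm across, 44 mm high, loose, left of the tray. Origin at the centre of its underside.
- loupe: Bystander: black eye loupe, 34 mm across, 30 mm high, loose, right of the lamp. Origin at the centre of its underside.
Mind the look-alikes: they are no part of the job. What is shaped like the part that bears dish_mid but red is not meant.

How it is judged (in metres and radians):
On the way, in this order (a step that is already met when the one before it is completed fails the run):
1. the dish sits in the recess, let go, while the tray is still out in front of the lamp (horizontal distance between dish_mid and recess below 0.005 m and z of dish_mid in the frame of recess between 0.005 and 0.0095 m and x of tab in the frame of lamp below -0.19 m and contact force between the fingers and dish below 0.1 N), for 0.2 s.
2. the tray is latched under the hood and let go (x of tab in the frame of lamp above -0.142 m and y of tab in the frame of lamp between -0.006 and 0.006 m and angle between the x axis of tab and the x axis of lamp, either way round below 0.07 rad and z of tab in the frame of lamp below 0.027 m and horizontal distance between dish_mid and recess below 0.005 m and z of dish_mid in the frame of recess between 0.005 and 0.0095 m and contact force between the fingers and tray below 0.1 N), for 0.4 s.
At the end, for the whole second after the job is handed in: The tray lies flat under the hood, released, at rest, held by the latch (tab at lamp x above -142 mm, within 6 mm of the centre line and 0.07 rad of its direction); the dish stands in the recess (within 5 mm of its centre, on its floor within 2.5 mm) (x of tab in the frame of lamp above -0.142 m and y of tab in the frame of lamp between -0.006 and 0.006 m and angle between the x axis of tab and the x axis of lamp, either way round below 0.07 rad and z of tab in the frame of lamp below 0.027 m and horizontal distance between dish_mid and recess below 0.005 m and z of dish_mid in the frame of recess between 0.005 and 0.0095 m and linear speed of each of tray, dish below 0.01 m/s); the robot touches nothing.
It fails at once if the tray is forced: it presses on the lamp, its cheeks, latch or buffer with more than 16 N (contact force between tray and lamp above 16 N).
It fails at once if the tray or the dish presses against the hood (contact force between tray and hood above 1 N or contact force between dish and hood above 0.5 N).
It fails at once if the dish is tipped by more than about 20 degrees (angle between dish_mid's own z axis and vertical above 0.35 rad).
It fails at once if a bystander is moved by more than 20 mm (distance of any of frost_pot, vial, loupe from where it was at the start of the episode above 0.02 m).
It also fails if it takes over 67 s, if anything falls off the work surface, if the arm or the gripper's body presses on something with over 40 N, if the wrist force passes 120 N, or if a joint passes its speed limit or range.

## Working session

There is one attempt and no reset: what is moved stays moved. The work goes in short steps, Python scripts to look and compute and a tool call to move; the robot and the scene stay as the last step left them, time stands still between calls to the robot, and variables do not carry over. Pictures are saved under pics/ and viewed, at most 10 in all, crops included, and the job is handed in when it is done.

Besides the shell and the picture viewer there is one more tool, called in YAML: its name, and indented under it one key for each argument. drive_tool: Moves the arm, as the interface text tells. Its arguments: {"type":"object","properties":{"deltas":{"type":"array","items":{"type":"array","items":{"type":"number"}}}},"required":["deltas"]}

```bash
ls; mkdir -p pics; cat > h.py <<'E'
from rig import *
import numpy as np, cv2
def cam(n):
    c=read_camera(n); return c
def ray(c,u,v):
    R=cv2.Rodrigues(np.array(c["rvec"],float))[0]; t=np.array(c["tvec"],float).ravel()
    o=-R.T@t; d=R.T@np.array([(u-c["cx"])/c["fx"],(v-c["cy"])/c["fy"],1.]); return o,d
def at(c,u,v,z):
    o,d=ray(c,u,v); return (o+d*(z-o[2])/d[2]).round(1)
def proj(c,p):
    K=np.array([[c["fx"],0,c["cx"]],[0,c["fy"],c["cy"]],[0,0,1.]])
    return cv2.projectPoints(np.array(p,float).reshape(-1,1,3),np.array(c["rvec"],float),np.array(c["tvec"],float),K,None)[0].reshape(-1,2).round(1)
E
python3 - <<'E'
from h import *
for n in ["top","side"]:
    c=cam(n); cv2.imwrite(f"pics/{n}0.png",c["pixels"]); print(n,ray(c,320,240),c["fx"])
    for t in ["lamp","hood","tab","tongue","recess","dish_mid","frost_pot","vial","loupe"]:
        print(t,[(d["rect"],round(d["score"],2)) for d in search_frame(n,t)][:4])
s=get_state(); print(s)
E
```

```text
pics
top (array([ 464.85785957,  -50.04952773, 1381.70037603]), array([ 0.07407469, -0.03046101, -0.99683328])) 606.0182150019205
lamp [([202.1, 126.3, 81.6, 95.2], 0.96)]
hood [([202.2, 126.7, 78.7, 82.9], 0.76)]
tab [([241.1, 218.4, 51.9, 83.1], 0.82)]
tongue [([239.8, 218.4, 50.8, 83.5], 0.6)]
recess [([379.6, 160.0, 15.1, 19.7], 0.46)]
dish_mid [([364.0, 219.5, 24.8, 21.4], 0.78), ([324.2, 212.1, 22.2, 22.6], 0.68)]
frost_pot [([458.9, 209.4, 26.5, 18.2], 0.78)]
vial [([145.1, 304.6, 13.8, 10.8], 0.61)]
loupe [([380.2, 163.1, 12.2, 13.4], 0.69)]
side (array([482.95476762, 869.43048894, 686.9339587 ]), array([ 0.06230974, -0.8349247 , -0.54689211])) 454.60663148537196
lamp [([198.5, 261.9, 94.8, 62.9], 0.56), ([199.4, 266.0, 79.0, 53.3], 0.51)]
hood [([199.9, 262.0, 76.8, 55.2], 0.63)]
tab [([289.7, 272.0, 83.4, 30.5], 0.77)]
tongue [([288.0, 271.5, 84.4, 34.5], 0.82), ([304.1, 223.8, 15.4, 11.5], 0.66)]
recess [([286.1, 273.6, 84.2, 30.6], 0.81)]
dish_mid [([303.9, 225.9, 15.6, 8.6], 0.62), ([290.0, 243.5, 21.0, 11.9], 0.62)]
frost_pot []
vial [([379.6, 357.5, 8.7, 22.7], 0.52)]
loupe [([304.2, 224.1, 17.3, 10.4], 0.63)]
{'time': 1.0, 'joint_pos': array([-1.20961633e+00,  4.90903826e-01,  1.55889162e+00, -2.93638438e-05,
        1.09169739e+00, -1.05592465e-01]), 'joint_velocities': array([ 1.49570690e-03, -7.24154740e-04, -4.10084655e-04, -1.24924643e-03,
        1.51939789e-04, -3.72732465e-05]), 'joint_efforts': array([-2.73404557e-04, -6.12476921e+01, -2.58434826e+01,  6.92537427e-02,
        4.45248233e-02, -5.21379206e-05]), 'eef_pos': array([ 281.27772426, -558.13254121,  404.76145584]), 'tool_rot': array([ 5.11641717e-05,  9.72887263e-01,  2.31279854e-01, -6.56206229e-06]), 'force': array([-0.45985717, -0.07549943,  0.23191655]), 'ft_torque': array([-0.05185331, -0.00171347, -0.04772137]), 'gripper_force': 0.0, 'finger_gap': 1.0015793909529713}
```

```bash
python3 - <<'E'
import cv2
a=cv2.imread("pics/top0.png")[110:320,130:500]
cv2.imwrite("pics/top0c.png",cv2.resize(a,None,fx=2.15,fy=2.15,interpolation=cv2.INTER_CUBIC))
E
```

```text
(no output)
```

View pics/top0c.png

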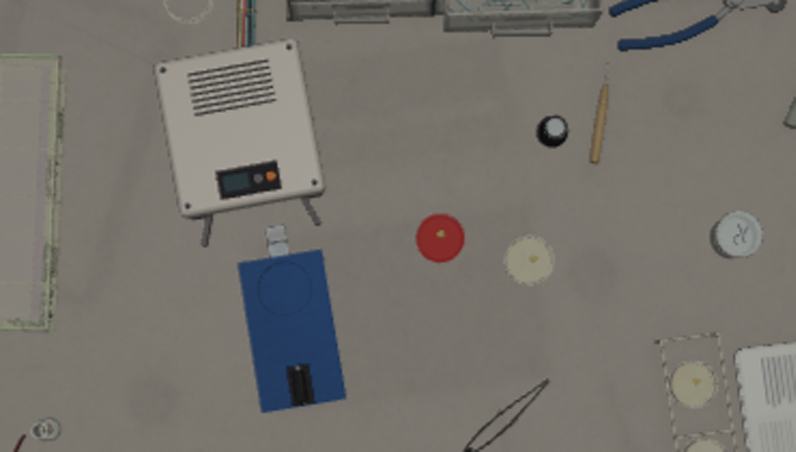

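The crop shows the lamp's hood with corners near (155,63), (297,40), (324,192) and (183,217). The blue tray is below it with its recess at (285,289) and its tab at (300,385). The cream dish is at (529,260), and the red look-alike is at (440,238).

```bash
cat >> h.py <<'E'
def fit(c):
    im=c["pixels"]; hsv=cv2.cvtColor(im,cv2.COLOR_BGR2HSV)
    m=cv2.inRange(hsv,(100,120,40),(125,255,255)); m[:, :200]=0; m[:,330:]=0; m[:190]=0; m[330:]=0
    m=cv2.morphologyEx(m,cv2.MORPH_CLOSE,np.ones((13,13)))
    cn=max(cv2.findContours(m,0,2)[0],key=cv2.contourArea).reshape(-1,2)
    P=np.array([at(c,u,v,10)[:2] for u,v in cn],np.float32)
    return cv2.minAreaRect(P)
def blob(c,lo,hi,box,z):
    x,y,w,h=box; hsv=cv2.cvtColor(c["pixels"][y:y+h,x:x+w],cv2.COLOR_BGR2HSV)
    m=cv2.inRange(hsv,lo,hi); cn=max(cv2.findContours(m,0,2)[0],key=cv2.contourArea)
    (u,v),r=cv2.minEnclosingCircle(cn); M=cv2.moments(cn)
    return (u+x,v+y),r,(M["m10"]/M["m00"]+x,M["m01"]/M["m00"]+y)
E
python3 - <<'E'
from h import *
c=cam("top"); cr=lambda u,v:(130+(u+.5)/2.15-.5,110+(v+.5)/2.15-.5)
H=np.array([at(c,*cr(*p),54) for p in [(155,63),(297,40),(324,192),(183,217)]]);print(H)
print("edges",[(np.linalg.norm(H[i]-H[i-1]).round(1)) for i in range(4)])
print("heading",[np.degrees(np.arctan2(*(H[a]-H[b])[[1,0]])).round(2) for a,b in [(0,3),(1,2)]],[np.degrees(np.arctan2(*(H[a]-H[b])[[1,0]])).round(2)-90 for a,b in [(0,1),(3,2)]])
print("center",H.mean(0))
r=fit(c);print("tray",r)
print("recess",at(c,*cr(285,289),10),"tab",at(c,*cr(300,384),36),"tongue tip",at(c,*cr(276,228),3))
print("dish net",at(c,376.4,230.2,15))
hsv=cv2.cvtColor(c["pixels"],cv2.COLOR_BGR2HSV); print(hsv[231,376],hsv[250,376])
b=blob(c,(15,50,120),(40,255,255),(355,210,45,45),15);print(b,at(c,*b[0],13),at(c,*b[2],13))
for n,z,p in [("pot",38,(738,233)),("loupe",30,(553,129)),("vial",44,(45,429))]: print(n,at(c,*cr(*p),z))
E
```

```text
[[792.3 167.4  54. ]
 [814.6  20.8  54. ]
 [655.6  -5.   54. ]
 [632.  139.4  54. ]]
edges [np.float64(162.7), np.float64(148.3), np.float64(161.1), np.float64(146.3)]
heading [np.float64(9.91), np.float64(9.22)] [np.float64(8.650000000000006), np.float64(9.280000000000001)]
center [723.625  80.65   54.   ]
tray ((515.6314697265625, 32.58301544189453), (157.76551818847656, 87.5112533569336), 8.533589363098145)
recess [559.5  39.   10. ] tab [459.6  23.   36. ] tongue tip [625.1  48.2   3. ]
dish net [ 586.6 -220.3   15. ]
[ 25  48 138] [ 20  26 118]
((377.5, 230.1666660308838), 1.9003920555114746, (377.4848484848485, 230.0)) [ 586.8 -223.    13. ] [ 587.2 -223.    13. ]
pot [ 608.3 -435.2   38. ]
loupe [ 722.3 -245.9   30. ]
vial [418.8 281.5  44. ]
```

drive_tool:
  deltas:
    - [0.25, 0.25, -0.05, 0, 0, -0.1, 100]
    - [0.5, 0.5, -0.1, 0, 0, -0.2, 90]
    - [0.75, 0.8, -0.1, 0, 0, -0.3, 80]
    - [1, 1, -0.1, 0, 0, -0.387, 72]
    - [1, 1, -0.1, 0, 0, -0.387, 72]
    - [1, 1, -0.1, 0, 0, -0.387, 72]
    - [1, 1, -0.1, 0, 0, -0.387, 72]
    - [1, 1, -0.1, 0, 0, -0.387, 72]
    - [1, 1, -0.1, 0, 0, -0.387, 72]
    - [1, 1, -0.1, 0, 0, -0.387, 72]

```text
time: 1.88
eef_pos: [380.6, -458.8, 394.7]
tool_rot: [0.0, 0.997, 0.081, -0.0]
force: [-0.0, 0.3, 0.4]
finger_gap: 0.721
gripper_force: 0.0
```

drive_tool:
  deltas:
    - [0.25, 0.25, -0.1, 0, 0, 0, 72]
    - [0.5, 0.5, -0.2, 0, 0, 0, 72]
    - [0.75, 0.8, -0.3, 0, 0, 0, 72]
    - [1, 1, -0.3, 0, 0, 0, 72]
    - [1, 1, -0.3, 0, 0, 0, 72]
    - [1, 1, -0.3, 0, 0, 0, 72]
    - [1, 1, -0.3, 0, 0, 0, 72]
    - [1, 1, -0.3, 0, 0, 0, 72]
    - [1, 1, -0.3, 0, 0, 0, 72]
    - [1, 1, -0.3, 0, 0, 0, 72]

```text
time: 2.72
eef_pos: [480.6, -358.9, 364.9]
tool_rot: [0.0, 0.997, 0.081, 0.0]
force: [0.1, 0.8, -0.2]
finger_gap: 0.721
gripper_force: 0.0
```

drive_tool:
  deltas:
    - [0.25, 0.25, -0.1, 0, 0, 0, 72]
    - [0.5, 0.5, -0.2, 0, 0, 0, 72]
    - [0.75, 0.8, -0.3, 0, 0, 0, 72]
    - [1, 1, -0.4, 0, 0, 0, 72]
    - [1, 1, -0.4, 0, 0, 0, 72]
    - [1, 1, -0.4, 0, 0, 0, 72]
    - [1, 1, -0.4, 0, 0, 0, 72]
    - [1, 1, -0.4, 0, 0, 0, 72]
    - [1, 1, -0.4, 0, 0, 0, 72]
    - [1, 1, -0.4, 0, 0, 0, 72]

```text
time: 3.55
eef_pos: [580.7, -259.0, 325.3]
tool_rot: [0.0, 0.997, 0.081, 0.0]
force: [0.3, 0.1, -0.6]
finger_gap: 0.721
gripper_force: 0.0
```

```bash
python3 - <<'E'
from h import *
from scipy.optimize import least_squares
s=get_state();print(s["time"],s["eef_pos"],s["tool_rot"],s["finger_gap"])
out=[]
for n in ["top","side"]:
    c=cam(n)
    cv2.imwrite(f"pics/{n}1.png",c["pixels"])
    for t in ["dish_mid","tab"]:
        L=[(d["rect"],round(d["score"],2)) for d in search_frame(n,t)][:5]
        print(n,t,[(r,sc,at(c,r[0]+r[2]/2,r[1]+r[3]/2,7.5)) for r,sc in L])
c=cam("side"); print("expect dish px side",proj(c,[[587,-221,0],[587,-221,15]]))
im=cv2.imread("pics/top0.png");side=cv2.imread("pics/side1.png")
a=cv2.resize(im[205:260,305:405],None,fx=6,fy=6,interpolation=cv2.INTER_CUBIC)
b=cv2.resize(side[215:265,260:360],None,fx=6,fy=5,interpolation=cv2.INTER_CUBIC)
cv2.imwrite("pics/d1.png",np.vstack([a,b]))
E
```

```text
3.55 [ 580.68734533 -259.04308937  325.26449374] [2.60379106e-04 9.96745803e-01 8.06080808e-02 2.73164490e-04] 0.720922004702186
top dish_mid [([321.5, 210.1, 25.7, 23.1], 0.71, array([ 608.4, -125.6,    7.5])), ([200.9, 128.7, 80.7, 81.2], 0.34, array([732.2,  85.3,   7.5]))]
top tab [([239.1, 218.6, 51.6, 82.4], 0.65, array([524.1,  33.6,   7.5]))]
side dish_mid [([291.9, 242.8, 20.0, 12.1], 0.78, array([ 605.9, -123.6,    7.5])), ([200.3, 262.6, 93.4, 64.6], 0.59, array([715.9,  69.4,   7.5])), ([302.4, 226.7, 18.7, 7.5], 0.49, array([ 586.7, -216.4,    7.5]))]
side tab [([285.8, 272.7, 85.3, 32.2], 0.62, array([527.9,  40.6,   7.5]))]
expect dish px side [[311.8 231.8]
 [311.7 227.3]]
```

View pics/d1.png

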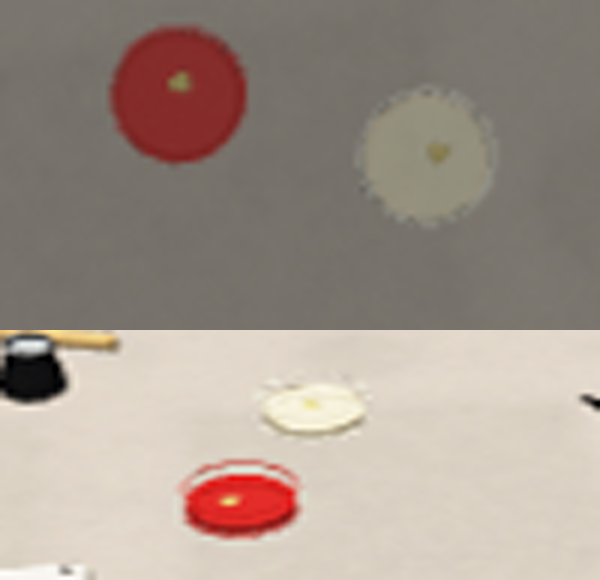

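The top half shows the cream dish at (427,155) in the crop and the red one at (178,95). The side half shows the cream dish at (313,407). Both views put the dish near (586, -220.5).

drive_tool:
  deltas:
    - [0.05, 0.2, -0.2, 0, 0, 0, 72]
    - [0.053, 0.385, -0.4, 0, 0, 0, 72]
    - [0.053, 0.385, -0.7, 0, 0, 0, 72]
    - [0.053, 0.385, -0.9, 0, 0, 0, 72]
    - [0.053, 0.385, -0.95, 0, 0, 0, 72]
    - [0.053, 0.385, -0.95, 0, 0, 0, 72]
    - [0.053, 0.385, -0.95, 0, 0, 0, 72]
    - [0.053, 0.385, -0.95, 0, 0, 0, 72]
    - [0.053, 0.385, -0.95, 0, 0, 0, 72]
    - [0.053, 0.385, -0.95, 0, 0, 0, 72]

```text
time: 4.73
eef_pos: [586.7, -219.8, 230.9]
tool_rot: [0.0, 0.997, 0.081, 0.001]
force: [0.7, 0.6, 0.1]
finger_gap: 0.721
gripper_force: 0.0
```

drive_tool:
  deltas:
    - [0, 0, -0.1, 0, 0, 0, 72]
    - [0, 0, -0.2, 0, 0, 0, 72]
    - [0, 0, -0.3, 0, 0, 0, 72]
    - [0, 0, -0.343, 0, 0, 0, 72]
    - [0, 0, -0.343, 0, 0, 0, 72]
    - [0, 0, -0.343, 0, 0, 0, 72]
    - [0, 0, -0.343, 0, 0, 0, 65]
    - [0, 0, -0.343, 0, 0, 0, 60]
    - [0, 0, -0.343, 0, 0, 0, 55]
    - [0, 0, -0.343, 0, 0, 0, 50]

```text
time: 5.57
eef_pos: [586.6, -219.6, 195.8]
tool_rot: [0.0, 0.997, 0.081, 0.0]
force: [-0.1, -0.2, -0.0]
finger_gap: 0.533
gripper_force: 0.0
```

drive_tool:
  deltas:
    - [0, 0, 0, 0, 0, 0, 48]
    - [0, 0, 0, 0, 0, 0, 48]
    - [0, 0, 0, 0, 0, 0, 48]
    - [0, 0, 0, 0, 0, 0, 48]
    - [0, 0, 0, 0, 0, 0, 48]
    - [0, 0, 0, 0, 0, 0, 48]
    - [0, 0, 0, 0, 0, 0, 48]
    - [0, 0, 0, 0, 0, 0, 48]
    - [0, 0, 0, 0, 0, 0, 48]
    - [0, 0, 0, 0, 0, 0, 48]

```text
time: 6.4
eef_pos: [586.6, -219.6, 195.8]
tool_rot: [0.0, 0.997, 0.081, 0.0]
force: [-1.1, 0.3, 4.8]
finger_gap: 0.52
gripper_force: 30.1
```

drive_tool:
  deltas:
    - [0, 0, 0.05, 0, 0, 0, 48]
    - [0, 0, 0.15, 0, 0, 0, 48]
    - [0, 0, 0.3, 0, 0, 0, 48]
    - [0, 0, 0.4, 0, 0, 0, 48]
    - [0, 0, 0.5, 0, 0, 0, 48]
    - [0, 0.1, 0.6, 0, 0, 0, 48]
    - [0, 0.25, 0.6, 0, 0, 0, 48]
    - [0, 0.4, 0.6, 0, 0, 0, 48]
    - [0, 0.6, 0.6, 0, 0, 0, 48]
    - [0, 0.6, 0.6, 0, 0, 0, 48]

```text
time: 7.23
eef_pos: [586.2, -155.5, 254.8]
tool_rot: [-0.001, 0.997, 0.083, -0.001]
force: [0.3, 0.3, -0.3]
finger_gap: 0.519
gripper_force: 30.0
```

drive_tool:
  deltas:
    - [-0.03, 0.15, 0, 0, 0, 0, 48]
    - [-0.06, 0.3, 0, 0, 0, 0, 48]
    - [-0.1, 0.45, 0, 0, 0, 0, 48]
    - [-0.14, 0.6, 0, 0, 0, 0, 48]
    - [-0.14, 0.75, 0, 0, 0, 0, 48]
    - [-0.14, 0.9, 0, 0, 0, 0, 48]
    - [-0.14, 1, 0, 0, 0, 0, 48]
    - [-0.14, 1, 0, 0, 0, 0, 48]
    - [-0.14, 1, 0, 0, 0, 0, 48]
    - [-0.14, 1, 0, 0, 0, 0, 48]

```text
time: 8.07
eef_pos: [572.6, -59.9, 255.5]
tool_rot: [0.0, 0.997, 0.081, 0.0]
force: [-0.2, -1.1, -0.4]
finger_gap: 0.521
gripper_force: 30.0
```

```bash
python3 - <<'E'
from h import *
s=get_state();print(s["time"],s["eef_pos"],s["finger_gap"],s["gripper_force"])
c=cam("side");im=c["pixels"]
p=s["eef_pos"].copy()
pt=proj(c,[[p[0],p[1],60],[p[0],p[1],69]]);print(pt)
u,v=pt[0].astype(int)
x0,y0=u-50,v-55
cv2.imwrite("pics/s2.png",cv2.resize(im[y0:y0+90,x0:x0+100],None,fx=6,fy=6,interpolation=cv2.INTER_CUBIC));print(x0,y0)
E
```

```text
8.0667 [572.57529403 -59.86141661 255.46423235] 0.5207493198879217 29.96798981737811
[[312.  246. ]
 [311.9 243. ]]
262 191
```

View pics/s2.png

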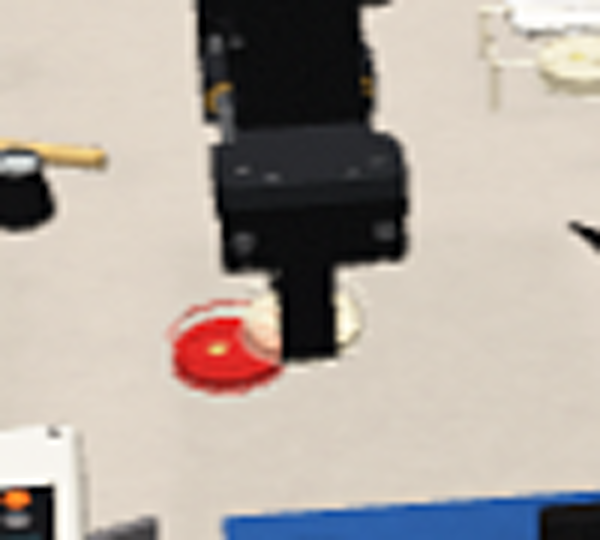

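The dish hangs level between the fingers, spanning columns 242–362 in the crop, with the finger centred at 308. That puts it within about 1–2 mm of the tool's centre.

drive_tool:
  deltas:
    - [-0.02, 0.1, 0, 0, 0, 0, 48]
    - [-0.05, 0.25, 0, 0, 0, 0, 48]
    - [-0.08, 0.4, 0, 0, 0, 0, 48]
    - [-0.1, 0.55, 0, 0, 0, 0, 48]
    - [-0.116, 0.7, 0, 0, 0, 0, 48]
    - [-0.116, 0.85, 0, 0, 0, 0, 48]
    - [-0.116, 0.95, 0, 0, 0, 0, 48]
    - [-0.116, 0.988, -0.05, 0, 0, 0, 48]
    - [-0.116, 0.988, -0.15, 0, 0, 0, 48]
    - [-0.116, 0.988, -0.25, 0, 0, 0, 48]

```text
time: 8.95
eef_pos: [560.9, 39.2, 229.6]
tool_rot: [0.0, 0.997, 0.082, 0.0]
force: [0.3, 0.1, 0.3]
finger_gap: 0.517
gripper_force: 30.0
```

```bash
python3 - <<'E'
from h import *
s=get_state();print(s["time"],s["eef_pos"],s["force"])
c=cam("side");im=c["pixels"]
print(proj(c,[[560,39.2,10],[s["eef_pos"][0]-1,s["eef_pos"][1],42]]))
x0,y0=250,220
cv2.imwrite("pics/s3.png",cv2.resize(im[y0:y0+95,x0:x0+130],None,fx=6,fy=6,interpolation=cv2.INTER_CUBIC))
E
```

```text
8.95 [560.87024332  39.20356496 229.61143202] [0.33416735 0.05259757 0.28627837]
[[314.8 287.3]
 [314.5 276.5]]
```

View pics/s3.png

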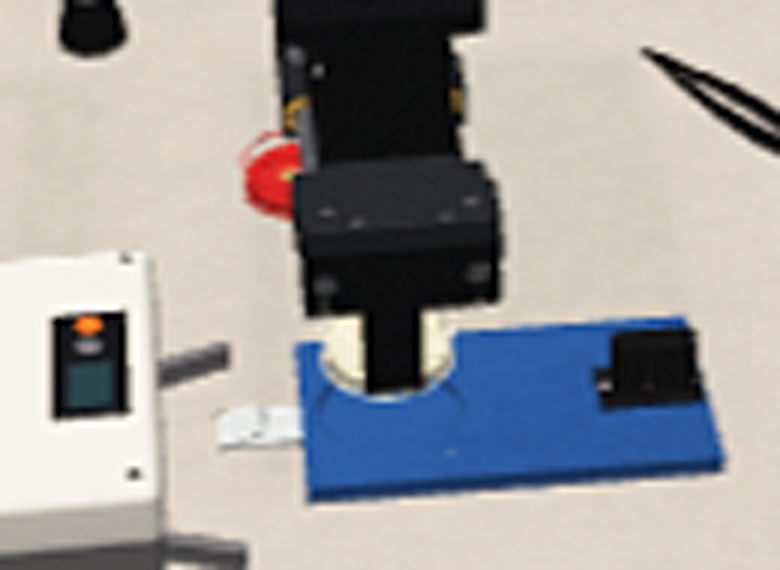

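The dish, spanning columns 322–457 with its centre near 390, hangs over the recess outline, which spans 315–468 with its centre near 391. They are aligned.

drive_tool:
  deltas:
    - [0, 0, -0.05, 0, 0, 0, 48]
    - [0, 0, -0.1, 0, 0, 0, 48]
    - [0, 0, -0.15, 0, 0, 0, 48]
    - [0, 0, -0.2, 0, 0, 0, 48]
    - [0, 0, -0.24, 0, 0, 0, 48]
    - [0, 0, -0.26, 0, 0, 0, 48]
    - [0, 0, -0.27, 0, 0, 0, 48]
    - [0, 0, -0.28, 0, 0, 0, 48]
    - [0, 0, -0.28, 0, 0, 0, 48]
    - [0, 0, -0.28, 0, 0, 0, 48]

```text
time: 9.83
eef_pos: [561.0, 39.2, 202.6]
tool_rot: [0.0, 0.997, 0.081, 0.0]
force: [0.2, 1.1, 0.0]
finger_gap: 0.518
gripper_force: 30.0
```

drive_tool:
  deltas:
    - [0, 0, 0, 0, 0, 0, 54]
    - [0, 0, 0, 0, 0, 0, 56]
    - [0, 0, 0, 0, 0, 0, 60]
    - [0, 0, 0, 0, 0, 0, 66]
    - [0, 0, 0, 0, 0, 0, 72]
    - [0, 0, 0, 0, 0, 0, 72]
    - [0, 0, 0.1, 0, 0, 0, 72]
    - [0, 0, 0.25, 0, 0, 0, 72]
    - [0, 0, 0.45, 0, 0, 0, 72]
    - [0, 0, 0.6, 0, 0, 0, 72]

```text
time: 10.67
eef_pos: [561.0, 39.2, 264.2]
tool_rot: [0.0, 0.997, 0.081, 0.0]
force: [-0.3, -0.3, -0.9]
finger_gap: 0.719
gripper_force: 0.0
```

drive_tool:
  deltas:
    - [-0.2, -0.03, 0, 0, 0, 0, 60]
    - [-0.5, -0.07, 0, 0, 0, 0, 40]
    - [-0.8, -0.12, 0, 0, 0, 0, 40]
    - [-1, -0.15, 0, 0, 0, 0, 40]
    - [-1, -0.15, 0, 0, 0, 0, 40]
    - [-1, -0.15, 0, 0, 0, 0, 40]
    - [-1, -0.15, 0, 0, 0, 0, 40]
    - [-1, -0.15, 0, 0, 0, 0, 40]
    - [-1, -0.15, 0, 0, 0, 0, 40]
    - [-1, -0.15, 0, 0, 0, 0, 40]

```text
time: 11.5
eef_pos: [461.5, 24.3, 262.4]
tool_rot: [0.0, 0.997, 0.081, 0.0]
force: [-0.6, 0.2, -0.3]
finger_gap: 0.403
gripper_force: 0.0
```

```bash
python3 - <<'E'
from h import *
s=get_state();print(s["time"],s["eef_pos"],s["force"],s["finger_gap"])
a=cam("side")["pixels"];c=cam("top");b=c["pixels"]; print(fit(c))
cv2.imwrite("pics/s4.png",np.vstack([cv2.resize(a[255:320,250:380],None,fx=6,fy=5,interpolation=cv2.INTER_CUBIC)[:, :780],cv2.resize(b[215:305,185:315],None,fx=6,fy=3,interpolation=cv2.INTER_CUBIC)]))
E
```

```text
11.5 [461.45321443  24.26659389 262.36307229] [-0.61488903  0.15355946 -0.31495281] 0.40288607845862867
((549.2772216796875, 37.72303771972656), (89.67118835449219, 87.33401489257812), 8.57196044921875)
```

View pics/s4.png

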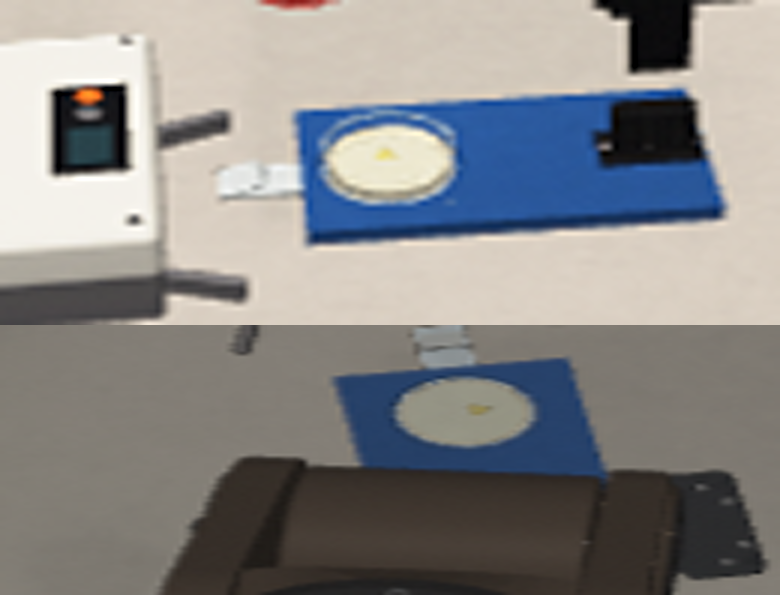

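The dish sits in the recess and the tray has not moved. Next I grip the tab.

drive_tool:
  deltas:
    - [-0.02, 0, -0.15, 0, 0, 0, 40]
    - [-0.027, -0.007, -0.3, 0, 0, 0, 40]
    - [-0.027, -0.007, -0.45, 0, 0, 0, 40]
    - [-0.027, -0.007, -0.55, 0, 0, 0, 40]
    - [-0.027, -0.007, -0.58, 0, 0, 0, 40]
    - [-0.027, -0.007, -0.58, 0, 0, 0, 35]
    - [-0.027, -0.007, -0.58, 0, 0, 0, 25]
    - [-0.027, -0.007, -0.58, 0, 0, 0, 18]
    - [-0.027, -0.007, -0.58, 0, 0, 0, 10]
    - [-0.027, -0.007, -0.58, 0, 0, 0, 10]

```text
time: 12.43
eef_pos: [458.4, 23.5, 205.0]
tool_rot: [0.0, 0.997, 0.081, 0.0]
force: [0.6, 0.7, -0.0]
finger_gap: 0.133
gripper_force: 0.2
```

drive_tool:
  deltas:
    - [0, 0, 0, 0, 0, 0, 10]
    - [0, 0, 0, 0, 0, 0, 10]
    - [0, 0, 0, 0, 0, 0, 10]
    - [0, 0, 0, 0, 0, 0, 10]
    - [0, 0, 0, 0, 0, 0, 10]
    - [0, 0, 0, 0, 0, 0, 10]
    - [0, 0, 0, 0, 0, 0, 10]
    - [0, 0, 0, 0, 0, 0, 10]
    - [0, 0, 0, 0, 0, 0, 10]
    - [0, 0, 0, 0, 0, 0, 10]

```text
time: 13.27
eef_pos: [458.4, 23.5, 204.9]
tool_rot: [0.0, 0.997, 0.081, 0.0]
force: [-2.2, 0.9, 6.4]
finger_gap: 0.124
gripper_force: 30.0
```

```bash
python3 - <<'E'
from h import *
s=get_state();print(s["time"],s["eef_pos"],s["force"],s["finger_gap"],s["tool_rot"])
# precise lamp pose from initial picture: white hood mask
im=cv2.imread("pics/top0.png");c=cam("top")
hsv=cv2.cvtColor(im,cv2.COLOR_BGR2HSV);print(hsv[150,230],hsv[200,250],hsv[180,330])
m=cv2.inRange(hsv,(0,0,165),(180,60,255)); m[:,:180]=0;m[:,310:]=0;m[:110]=0;m[:125,:]=0;m[215:]=0
m=cv2.morphologyEx(m,cv2.MORPH_CLOSE,np.ones((15,15)))
cn=max(cv2.findContours(m,0,2)[0],key=cv2.contourArea).reshape(-1,2)
for z in (54,):print(cv2.minAreaRect(np.array([at(c,u,v,z)[:2] for u,v in cn],np.float32)))
cr=lambda u,v:(130+(u+.5)/2.15-.5,110+(v+.5)/2.15-.5)
print("strip ends L,R z12",at(c,*cr(205,246),12),at(c,*cr(317,223),12))
E
```

```text
13.2667 [458.36782161  23.47807207 204.92408965] [-2.20969701  0.88691532  6.35763247] 0.12389604857382254 [1.24065099e-04 9.96685578e-01 8.13490033e-02 4.27713449e-04]
[ 21  22 151] [ 19  23 155] [ 18  27 121]Traceback (most recent call last):
  File "<stdin>", line 8, in <module>
ValueError: max() iterable argument is empty
```

```bash
python3 - <<'E'
from h import *
im=cv2.imread("pics/top0.png");c=cam("top")
hsv=cv2.cvtColor(im,cv2.COLOR_BGR2HSV)
m=cv2.inRange(hsv,(0,0,137),(180,60,255)); m[:,:195]=0;m[:,290:]=0;m[:122]=0;m[214:]=0
m=cv2.morphologyEx(m,cv2.MORPH_CLOSE,np.ones((15,15)));m=cv2.morphologyEx(m,cv2.MORPH_OPEN,np.ones((9,9)))
cn=max(cv2.findContours(m,0,2)[0],key=cv2.contourArea).reshape(-1,2)
print(cv2.minAreaRect(np.array([at(c,u,v,54)[:2] for u,v in cn],np.float32)))
cr=lambda u,v:(130+(u+.5)/2.15-.5,110+(v+.5)/2.15-.5)
L,R=at(c,*cr(205,246),12),at(c,*cr(317,223),12);th=np.radians(9.3)
print(L,R,[((p-np.array([711.8,78.7,0]))[:2]@np.array([[np.cos(th),-np.sin(th)],[np.sin(th),np.cos(th)]])).round(1) for p in (L,R)])
E
```

```text
((726.0042724609375, 81.68648529052734), (158.35011291503906, 145.8853759765625), 9.779763221740723)
[606.1 122.4  12. ] [628.7   4.3  12. ] [array([-97.2,  60.2]), array([-94., -60.])]
```

drive_tool:
  deltas:
    - [0, 0.04, 0, 0, 0, 0.003, 10]
    - [0, 0.08, 0, 0, 0, 0.004, 10]
    - [0, 0.12, 0, 0, 0, 0.004, 10]
    - [0, 0.132, 0, 0, 0, 0.004, 10]
    - [0.07, 0.143, 0, 0, 0, 0.004, 10]
    - [0.14, 0.155, 0, 0, 0, 0.004, 10]
    - [0.21, 0.167, 0, 0, 0, 0.004, 10]
    - [0.28, 0.178, 0, 0, 0, 0.004, 10]
    - [0.33, 0.187, 0, 0, 0, 0.004, 10]
    - [0.356, 0.191, 0, 0, 0, 0.004, 10]

```text
time: 14.2
eef_pos: [494.1, 42.7, 204.9]
tool_rot: [0.0, 0.997, 0.083, 0.0]
force: [-3.6, -1.0, 9.3]
finger_gap: 0.123
gripper_force: 30.0
```

drive_tool:
  deltas:
    - [0, 0, 0, 0, 0, 0, 14]
    - [0, 0, 0, 0, 0, 0, 20]
    - [0, 0, 0, 0, 0, 0, 30]
    - [0, 0, 0, 0, 0, 0, 35]
    - [0, 0, 0.1, 0, 0, 0, 35]
    - [-0.02, 0, 0.25, 0, 0, 0, 35]
    - [-0.15, -0.03, 0.35, 0, 0, 0, 25]
    - [-0.3, -0.06, 0.35, 0, 0, 0, 10]
    - [-0.45, -0.075, 0.35, 0, 0, 0, 0]
    - [-0.45, -0.075, 0.35, 0, 0, 0, 0]

```text
time: 15.03
eef_pos: [446.8, 35.0, 240.2]
tool_rot: [-0.0, 0.997, 0.083, -0.001]
force: [0.2, -0.8, 0.2]
finger_gap: 0.124
gripper_force: 0.0
```

```bash
python3 - <<'E'
from h import *
s=get_state();print(s["time"],s["eef_pos"],s["force"],s["finger_gap"],s["tool_rot"])
a=cam("side")["pixels"];c=cam("top");b=c["pixels"]
cv2.imwrite("pics/s5.png",np.vstack([cv2.resize(a[245:325,210:370],None,fx=5,fy=4,interpolation=cv2.INTER_CUBIC),cv2.resize(b[190:260,190:350],None,fx=5,fy=4,interpolation=cv2.INTER_CUBIC)]))
E
```

```text
15.0333 [446.7984664   35.00827139 240.18604257] [ 0.24571983 -0.79874373  0.16207026] 0.12405823166715096 [-7.38685675e-05  9.96565318e-01  8.28064891e-02 -8.04883508e-04]
```

View pics/s5.png

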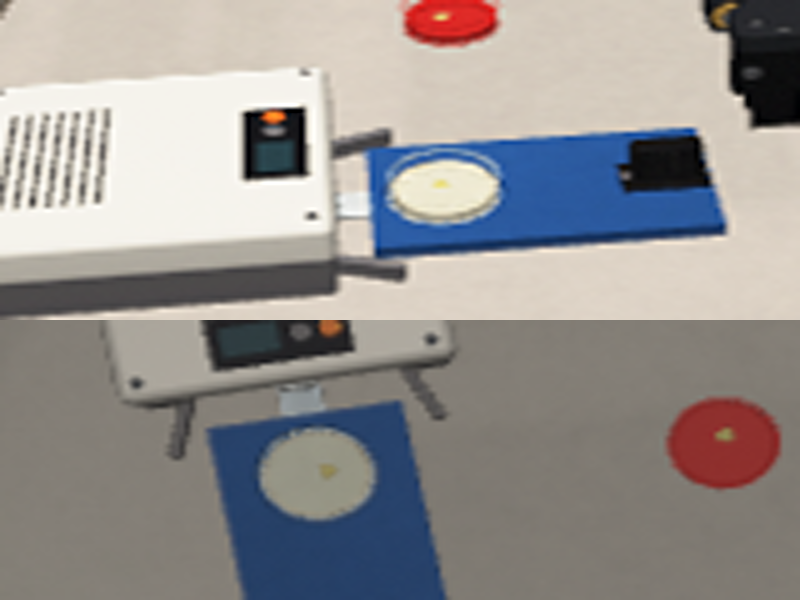

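The tray sits centred between the guide strips. In the top view its corners are at (208,428) and (400,402), and the strips are at (180,455) and (440,415). The dish is seated. I'll lower the shut fingers and push.

drive_tool:
  deltas:
    - [0, 0, -0.1, 0, 0, 0, 0]
    - [0, 0, -0.25, 0, 0, 0, 0]
    - [0, 0, -0.36, 0, 0, 0, 0]
    - [0, 0, -0.36, 0, 0, 0, 0]
    - [0.03, 0.005, -0.36, 0, 0, 0, 0]
    - [0.06, 0.01, -0.36, 0, 0, 0, 0]
    - [0.09, 0.015, -0.36, 0, 0, 0, 0]
    - [0.12, 0.02, -0.36, 0, 0, 0, 0]
    - [0.12, 0.02, -0.36, 0, 0, 0, 0]
    - [0.12, 0.02, -0.36, 0, 0, 0, 0]

```text
time: 15.97
eef_pos: [461.1, 37.1, 203.7]
tool_rot: [0.0, 0.997, 0.083, 0.0]
force: [0.3, 0.5, 0.2]
finger_gap: 0.007
gripper_force: 0.0
```

drive_tool:
  deltas:
    - [0.02, 0.003, 0, 0, 0, 0, 0]
    - [0.04, 0.007, 0, 0, 0, 0, 0]
    - [0.06, 0.01, 0, 0, 0, 0, 0]
    - [0.08, 0.013, 0, 0, 0, 0, 0]
    - [0.1, 0.017, 0, 0, 0, 0, 0]
    - [0.12, 0.02, 0, 0, 0, 0, 0]
    - [0.14, 0.023, 0, 0, 0, 0, 0]
    - [0.16, 0.027, 0, 0, 0, 0, 0]
    - [0.18, 0.03, 0, 0, 0, 0, 0]
    - [0.2, 0.033, 0, 0, 0, 0, 0]

```text
time: 16.8
eef_pos: [481.1, 40.4, 203.5]
tool_rot: [0.0, 0.997, 0.083, -0.0]
force: [0.1, -0.6, -0.4]
finger_gap: 0.002
gripper_force: 0.4
```

drive_tool:
  deltas:
    - [0.015, 0.0025, 0, 0, 0, 0, 0]
    - [0.03, 0.005, 0, 0, 0, 0, 0]
    - [0.04, 0.007, 0, 0, 0, 0, 0]
    - [0.05, 0.008, 0, 0, 0, 0, 0]
    - [0.06, 0.01, 0, 0, 0, 0, 0]
    - [0.07, 0.012, 0, 0, 0, 0, 0]
    - [0.08, 0.013, 0, 0, 0, 0, 0]
    - [0.09, 0.015, 0, 0, 0, 0, 0]
    - [0.1, 0.017, 0, 0, 0, 0, 0]
    - [0.1, 0.017, 0, 0, 0, 0, 0]

```text
time: 17.63
eef_pos: [491.1, 42.1, 203.5]
tool_rot: [0.0, 0.997, 0.083, 0.0]
force: [0.4, -0.4, 0.4]
finger_gap: 0.003
gripper_force: 0.0
```

drive_tool:
  deltas:
    - [0.015, 0.0025, 0, 0, 0, 0, 0]
    - [0.03, 0.005, 0, 0, 0, 0, 0]
    - [0.04, 0.007, 0, 0, 0, 0, 0]
    - [0.05, 0.008, 0, 0, 0, 0, 0]
    - [0.06, 0.01, 0, 0, 0, 0, 0]
    - [0.07, 0.012, 0, 0, 0, 0, 0]
    - [0.08, 0.013, 0, 0, 0, 0, 0]
    - [0.09, 0.015, 0, 0, 0, 0, 0]
    - [0.1, 0.017, 0, 0, 0, 0, 0]
    - [0.1, 0.017, 0, 0, 0, 0, 0]

```text
time: 18.47
eef_pos: [501.1, 43.8, 203.5]
tool_rot: [0.0, 0.997, 0.083, 0.0]
force: [0.2, 0.2, -0.3]
finger_gap: 0.005
gripper_force: 0.0
```

drive_tool:
  deltas:
    - [0.02, 0.003, 0, 0, 0, 0, 0]
    - [0.04, 0.007, 0, 0, 0, 0, 0]
    - [0.06, 0.01, 0, 0, 0, 0, 0]
    - [0.08, 0.013, 0, 0, 0, 0, 0]
    - [0.1, 0.017, 0, 0, 0, 0, 0]
    - [0.12, 0.02, 0, 0, 0, 0, 0]
    - [0.14, 0.023, 0, 0, 0, 0, 0]
    - [0.16, 0.027, 0, 0, 0, 0, 0]
    - [0.17, 0.0285, 0, 0, 0, 0, 0]
    - [0.18, 0.03, 0, 0, 0, 0, 0]

```text
time: 19.3
eef_pos: [518.9, 46.8, 203.5]
tool_rot: [0.0, 0.997, 0.083, -0.0]
force: [-2.6, -1.3, 1.6]
finger_gap: 0.005
gripper_force: 1.4
```

```bash
python3 - <<'E'
from h import *
s=get_state();print(s["time"],s["eef_pos"],s["force"])
c=cam("side");a=c["pixels"]
cv2.imwrite("pics/s6.png",cv2.resize(a[240:325,190:350],None,fx=5,fy=5,interpolation=cv2.INTER_CUBIC))
t=np.radians(9.5);d=np.array([np.cos(t),np.sin(t),0])
p=s["eef_pos"]*[1,1,0]; print("tab front face/top centre px",proj(c,[p+10*d+[0,0,36],p+27*d+[0,0,36]]))
E
```

```text
19.3 [518.90318583  46.80802857 203.45329379] [-2.58887905 -1.29216278  1.63229557]
tab front face/top centre px [[327.8 281.3]
 [320.4 281.9]]
```

View pics/s6.png

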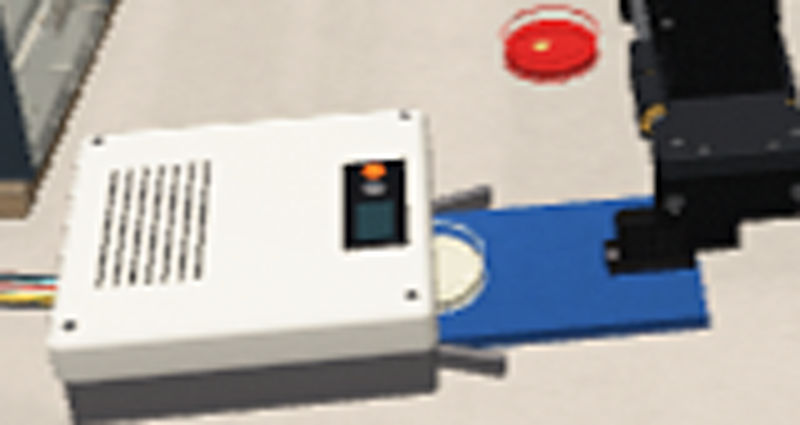

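The tray is half under the hood with its tab against the fingers, and the dish is seated, with its rim at (485,275). The rods are now felt, so I continue gently.

drive_tool:
  deltas:
    - [0.01, 0.0017, 0, 0, 0, 0, 0]
    - [0.02, 0.003, 0, 0, 0, 0, 0]
    - [0.03, 0.005, 0, 0, 0, 0, 0]
    - [0.04, 0.007, 0, 0, 0, 0, 0]
    - [0.05, 0.008, 0, 0, 0, 0, 0]
    - [0.06, 0.01, 0, 0, 0, 0, 0]
    - [0.07, 0.012, 0, 0, 0, 0, 0]
    - [0.08, 0.0133, 0, 0, 0, 0, 0]
    - [0.08, 0.0133, 0, 0, 0, 0, 0]
    - [0.08, 0.0133, 0, 0, 0, 0, 0]

```text
time: 20.18
eef_pos: [527.1, 48.1, 203.4]
tool_rot: [0.0, 0.997, 0.083, 0.0]
force: [-0.6, -1.1, -0.1]
finger_gap: 0.005
gripper_force: 0.6
```

drive_tool:
  deltas:
    - [0.01, 0.0017, 0, 0, 0, 0, 0]
    - [0.02, 0.003, 0, 0, 0, 0, 0]
    - [0.03, 0.005, 0, 0, 0, 0, 0]
    - [0.04, 0.007, 0, 0, 0, 0, 0]
    - [0.05, 0.008, 0, 0, 0, 0, 0]
    - [0.06, 0.01, 0, 0, 0, 0, 0]
    - [0.07, 0.012, 0, 0, 0, 0, 0]
    - [0.08, 0.0133, 0, 0, 0, 0, 0]
    - [0.08, 0.0133, 0, 0, 0, 0, 0]
    - [0.08, 0.0133, 0, 0, 0, 0, 0]

```text
time: 21.02
eef_pos: [535.1, 49.4, 203.5]
tool_rot: [0.0, 0.997, 0.083, 0.0]
force: [-0.6, -1.1, -1.1]
finger_gap: 0.002
gripper_force: 0.7
```

```bash
python3 - <<'E'
from h import *
for i in range(6):
    read_camera("side");s=get_state();print(s["time"],s["eef_pos"].round(2),s["force"].round(2))
E
```

```text
21.0667 [535.    49.47 203.45] [-1.91 -0.69 -0.93]
21.1167 [534.98  49.44 203.45] [-2.15  0.79  0.12]
21.1667 [534.94  49.44 203.44] [-1.57  0.27 -0.1 ]
21.2167 [534.93  49.41 203.45] [-1.28 -0.4  -0.28]
21.2667 [534.92  49.44 203.47] [-1.15 -0.1  -0.48]
21.3167 [534.88  49.43 203.44] [-1.89 -0.73  0.14]
```

drive_tool:
  deltas:
    - [0.01, 0.0017, 0, 0, 0, 0, 0]
    - [0.02, 0.0033, 0, 0, 0, 0, 0]
    - [0.03, 0.005, 0, 0, 0, 0, 0]
    - [0.035, 0.0058, 0, 0, 0, 0, 0]
    - [0.04, 0.0067, 0, 0, 0, 0, 0]
    - [0.04, 0.0067, 0, 0, 0, 0, 0]
    - [0.04, 0.0067, 0, 0, 0, 0, 0]
    - [0.04, 0.0067, 0, 0, 0, 0, 0]
    - [0.04, 0.0067, 0, 0, 0, 0, 0]
    - [0.04, 0.0067, 0, 0, 0, 0, 0]

```text
time: 22.15
eef_pos: [538.9, 50.1, 203.5]
tool_rot: [0.0, 0.997, 0.083, 0.0]
force: [-2.0, -0.1, -0.8]
finger_gap: 0.004
gripper_force: 0.8
```

drive_tool:
  deltas:
    - [0.005, 0.0008, 0, 0, 0, 0, 0]
    - [0.01, 0.0017, 0, 0, 0, 0, 0]
    - [0.015, 0.0025, 0, 0, 0, 0, 0]
    - [0.02, 0.0033, 0, 0, 0, 0, 0]
    - [0.025, 0.0042, 0, 0, 0, 0, 0]
    - [0.03, 0.005, 0, 0, 0, 0, 0]
    - [0.03, 0.005, 0, 0, 0, 0, 0]
    - [0.03, 0.005, 0, 0, 0, 0, 0]
    - [0.03, 0.005, 0, 0, 0, 0, 0]
    - [0.03, 0.005, 0, 0, 0, 0, 0]

```text
time: 22.98
eef_pos: [541.9, 50.6, 203.4]
tool_rot: [0.0, 0.997, 0.083, 0.0]
force: [-1.3, -0.9, 0.5]
finger_gap: 0.005
gripper_force: 1.1
```

drive_tool:
  deltas:
    - [0.003, 0.0005, 0, 0, 0, 0, 0]
    - [0.007, 0.0012, 0, 0, 0, 0, 0]
    - [0.01, 0.0017, 0, 0, 0, 0, 0]
    - [0.013, 0.0022, 0, 0, 0, 0, 0]
    - [0.017, 0.0028, 0, 0, 0, 0, 0]
    - [0.02, 0.0033, 0, 0, 0, 0, 0]
    - [0.02, 0.0033, 0, 0, 0, 0, 0]
    - [0.02, 0.0033, 0, 0, 0, 0, 0]
    - [0.02, 0.0033, 0, 0, 0, 0, 0]
    - [0.02, 0.0033, 0, 0, 0, 0, 0]

```text
time: 23.82
eef_pos: [543.5, 50.9, 203.4]
tool_rot: [-0.0, 0.997, 0.083, -0.001]
force: [-5.9, -1.7, 2.4]
finger_gap: 0.0
gripper_force: 3.0
```

drive_tool:
  deltas:
    - [0.002, 0.0003, 0, 0, 0, 0, 0]
    - [0.004, 0.0007, 0, 0, 0, 0, 0]
    - [0.006, 0.001, 0, 0, 0, 0, 0]
    - [0.008, 0.0013, 0, 0, 0, 0, 0]
    - [0.01, 0.0017, 0, 0, 0, 0, 0]
    - [0.01, 0.0017, 0, 0, 0, 0, 0]
    - [0.01, 0.0017, 0, 0, 0, 0, 0]
    - [0.01, 0.0017, 0, 0, 0, 0, 0]
    - [0.01, 0.0017, 0, 0, 0, 0, 0]
    - [0.01, 0.0017, 0, 0, 0, 0, 0]

```text
time: 24.65
eef_pos: [544.5, 51.1, 203.5]
tool_rot: [-0.0, 0.997, 0.083, -0.001]
force: [-5.9, -1.7, 3.0]
finger_gap: 0.009
gripper_force: 3.1
```

```bash
python3 - <<'E'
from h import *
for i in range(4):
    read_camera("side");s=get_state();print(s["time"],s["eef_pos"].round(2),s["force"].round(2))
E
```

```text
24.7 [544.47  51.1  203.47] [-5.99 -1.36  2.61]
24.75 [544.47  51.09 203.46] [-5.87 -1.62  3.14]
24.8 [544.46  51.1  203.44] [-6.26 -1.29  3.01]
24.85 [544.48  51.06 203.47] [-6.36 -0.92  3.36]
```

drive_tool:
  deltas:
    - [0.002, 0.0003, 0, 0, 0, 0, 0]
    - [0.004, 0.0007, 0, 0, 0, 0, 0]
    - [0.006, 0.001, 0, 0, 0, 0, 0]
    - [0.008, 0.0013, 0, 0, 0, 0, 0]
    - [0.01, 0.0017, 0, 0, 0, 0, 0]
    - [0.01, 0.0017, 0, 0, 0, 0, 0]
    - [0.01, 0.0017, 0, 0, 0, 0, 0]
    - [0.01, 0.0017, 0, 0, 0, 0, 0]
    - [0.01, 0.0017, 0, 0, 0, 0, 0]
    - [0.01, 0.0017, 0, 0, 0, 0, 0]

```text
time: 25.68
eef_pos: [545.4, 51.3, 203.4]
tool_rot: [-0.0, 0.997, 0.083, -0.001]
force: [-7.0, -1.9, 2.7]
finger_gap: 0.004
gripper_force: 3.2
```

drive_tool:
  deltas:
    - [0.002, 0.0003, 0, 0, 0, 0, 0]
    - [0.004, 0.0007, 0, 0, 0, 0, 0]
    - [0.006, 0.001, 0, 0, 0, 0, 0]
    - [0.008, 0.0013, 0, 0, 0, 0, 0]
    - [0.01, 0.0017, 0, 0, 0, 0, 0]
    - [0.01, 0.0017, 0, 0, 0, 0, 0]
    - [0.01, 0.0017, 0, 0, 0, 0, 0]
    - [0.01, 0.0017, 0, 0, 0, 0, 0]
    - [0.01, 0.0017, 0, 0, 0, 0, 0]
    - [0.01, 0.0017, 0, 0, 0, 0, 0]

```text
time: 26.52
eef_pos: [546.4, 51.4, 203.4]
tool_rot: [-0.0, 0.997, 0.083, -0.001]
force: [-6.7, -1.7, 3.5]
finger_gap: 0.009
gripper_force: 3.3
```

drive_tool:
  deltas:
    - [0.002, 0.0003, 0, 0, 0, 0, 0]
    - [0.004, 0.0007, 0, 0, 0, 0, 0]
    - [0.006, 0.001, 0, 0, 0, 0, 0]
    - [0.008, 0.0013, 0, 0, 0, 0, 0]
    - [0.01, 0.0017, 0, 0, 0, 0, 0]
    - [0.01, 0.0017, 0, 0, 0, 0, 0]
    - [0.01, 0.0017, 0, 0, 0, 0, 0]
    - [0.01, 0.0017, 0, 0, 0, 0, 0]
    - [0.01, 0.0017, 0, 0, 0, 0, 0]
    - [0.01, 0.0017, 0, 0, 0, 0, 0]

```text
time: 27.35
eef_pos: [547.4, 51.6, 203.5]
tool_rot: [-0.0, 0.997, 0.083, -0.001]
force: [-7.2, -1.8, 3.8]
finger_gap: 0.006
gripper_force: 3.4
```

drive_tool:
  deltas:
    - [0.002, 0.0003, 0, 0, 0, 0, 0]
    - [0.004, 0.0007, 0, 0, 0, 0, 0]
    - [0.006, 0.001, 0, 0, 0, 0, 0]
    - [0.008, 0.0013, 0, 0, 0, 0, 0]
    - [0.01, 0.0017, 0, 0, 0, 0, 0]
    - [0.01, 0.0017, 0, 0, 0, 0, 0]
    - [0.01, 0.0017, 0, 0, 0, 0, 0]
    - [0.01, 0.0017, 0, 0, 0, 0, 0]
    - [0.01, 0.0017, 0, 0, 0, 0, 0]
    - [0.01, 0.0017, 0, 0, 0, 0, 0]

```text
time: 28.18
eef_pos: [548.4, 51.8, 203.5]
tool_rot: [-0.0, 0.997, 0.083, -0.001]
force: [-7.0, -2.4, 3.3]
finger_gap: 0.004
gripper_force: 3.5
```

drive_tool:
  deltas:
    - [0.002, 0.0003, 0, 0, 0, 0, 0]
    - [0.004, 0.0007, 0, 0, 0, 0, 0]
    - [0.006, 0.001, 0, 0, 0, 0, 0]
    - [0.008, 0.0013, 0, 0, 0, 0, 0]
    - [0.01, 0.0017, 0, 0, 0, 0, 0]
    - [0.01, 0.0017, 0, 0, 0, 0, 0]
    - [0.01, 0.0017, 0, 0, 0, 0, 0]
    - [0.01, 0.0017, 0, 0, 0, 0, 0]
    - [0.01, 0.0017, 0, 0, 0, 0, 0]
    - [0.01, 0.0017, 0, 0, 0, 0, 0]

```text
time: 29.02
eef_pos: [549.4, 51.9, 203.5]
tool_rot: [-0.0, 0.997, 0.083, -0.001]
force: [-7.2, -2.0, 3.9]
finger_gap: 0.005
gripper_force: 3.5
```

drive_tool:
  deltas:
    - [0.002, 0.0003, 0, 0, 0, 0, 0]
    - [0.004, 0.0007, 0, 0, 0, 0, 0]
    - [0.006, 0.001, 0, 0, 0, 0, 0]
    - [0.008, 0.0013, 0, 0, 0, 0, 0]
    - [0.01, 0.0017, 0, 0, 0, 0, 0]
    - [0.01, 0.0017, 0, 0, 0, 0, 0]
    - [0.01, 0.0017, 0, 0, 0, 0, 0]
    - [0.01, 0.0017, 0, 0, 0, 0, 0]
    - [0.01, 0.0017, 0, 0, 0, 0, 0]
    - [0.01, 0.0017, 0, 0, 0, 0, 0]

```text
time: 29.85
eef_pos: [550.6, 52.1, 203.5]
tool_rot: [0.0, 0.997, 0.083, -0.001]
force: [-4.9, -1.6, 2.7]
finger_gap: 0.004
gripper_force: 2.8
```

drive_tool:
  deltas:
    - [0.002, 0.0003, 0, 0, 0, 0, 0]
    - [0.004, 0.0007, 0, 0, 0, 0, 0]
    - [0.006, 0.001, 0, 0, 0, 0, 0]
    - [0.008, 0.0013, 0, 0, 0, 0, 0]
    - [0.01, 0.0017, 0, 0, 0, 0, 0]
    - [0.01, 0.0017, 0, 0, 0, 0, 0]
    - [0.01, 0.0017, 0, 0, 0, 0, 0]
    - [0.01, 0.0017, 0, 0, 0, 0, 0]
    - [0.01, 0.0017, 0, 0, 0, 0, 0]
    - [0.01, 0.0017, 0, 0, 0, 0, 0]

```text
time: 30.68
eef_pos: [551.9, 52.3, 203.5]
tool_rot: [0.0, 0.997, 0.083, 0.0]
force: [-2.7, -1.3, 1.1]
finger_gap: 0.005
gripper_force: 1.5
```

drive_tool:
  deltas:
    - [0.002, 0.0003, 0, 0, 0, 0, 0]
    - [0.004, 0.0007, 0, 0, 0, 0, 0]
    - [0.006, 0.001, 0, 0, 0, 0, 0]
    - [0.008, 0.0013, 0, 0, 0, 0, 0]
    - [0.01, 0.0017, 0, 0, 0, 0, 0]
    - [0.01, 0.0017, 0, 0, 0, 0, 0]
    - [0.01, 0.0017, 0, 0, 0, 0, 0]
    - [0.01, 0.0017, 0, 0, 0, 0, 0]
    - [0.01, 0.0017, 0, 0, 0, 0, 0]
    - [0.01, 0.0017, 0, 0, 0, 0, 0]

```text
time: 31.52
eef_pos: [553.0, 52.5, 203.5]
tool_rot: [0.0, 0.997, 0.083, 0.0]
force: [-0.7, 0.6, -1.0]
finger_gap: 0.002
gripper_force: 0.4
```

drive_tool:
  deltas:
    - [0.002, 0.0003, 0, 0, 0, 0, 0]
    - [0.004, 0.0007, 0, 0, 0, 0, 0]
    - [0.006, 0.001, 0, 0, 0, 0, 0]
    - [0.008, 0.0013, 0, 0, 0, 0, 0]
    - [0.01, 0.0017, 0, 0, 0, 0, 0]
    - [0.01, 0.0017, 0, 0, 0, 0, 0]
    - [0.01, 0.0017, 0, 0, 0, 0, 0]
    - [0.01, 0.0017, 0, 0, 0, 0, 0]
    - [0.01, 0.0017, 0, 0, 0, 0, 0]
    - [0.01, 0.0017, 0, 0, 0, 0, 0]

```text
time: 32.35
eef_pos: [554.0, 52.6, 203.5]
tool_rot: [0.0, 0.997, 0.083, 0.0]
force: [-0.7, -0.3, -0.1]
finger_gap: 0.006
gripper_force: 0.0
```

drive_tool:
  deltas:
    - [0.002, 0.0003, 0, 0, 0, 0, 0]
    - [0.004, 0.0007, 0, 0, 0, 0, 0]
    - [0.006, 0.001, 0, 0, 0, 0, 0]
    - [0.008, 0.0013, 0, 0, 0, 0, 0]
    - [0.01, 0.0017, 0, 0, 0, 0, 0]
    - [0.01, 0.0017, 0, 0, 0, 0, 0]
    - [0.01, 0.0017, 0, 0, 0, 0, 0]
    - [0.01, 0.0017, 0, 0, 0, 0, 0]
    - [0.01, 0.0017, 0, 0, 0, 0, 0]
    - [0.01, 0.0017, 0, 0, 0, 0, 0]

```text
time: 33.18
eef_pos: [554.9, 52.8, 203.5]
tool_rot: [0.0, 0.997, 0.083, -0.0]
force: [0.0, -0.4, 0.2]
finger_gap: 0.004
gripper_force: 0.1
```

drive_tool:
  deltas:
    - [0.002, 0.0003, 0, 0, 0, 0, 0]
    - [0.004, 0.0007, 0, 0, 0, 0, 0]
    - [0.006, 0.001, 0, 0, 0, 0, 0]
    - [0.008, 0.0013, 0, 0, 0, 0, 0]
    - [0.01, 0.0017, 0, 0, 0, 0, 0]
    - [0.01, 0.0017, 0, 0, 0, 0, 0]
    - [0.01, 0.0017, 0, 0, 0, 0, 0]
    - [0.01, 0.0017, 0, 0, 0, 0, 0]
    - [0.01, 0.0017, 0, 0, 0, 0, 0]
    - [0.01, 0.0017, 0, 0, 0, 0, 0]

```text
time: 34.02
eef_pos: [555.9, 53.0, 203.5]
tool_rot: [0.0, 0.997, 0.083, -0.0]
force: [-4.1, -0.4, 2.2]
finger_gap: 0.004
gripper_force: 2.0
```

drive_tool:
  deltas:
    - [0.002, 0.0003, 0, 0, 0, 0, 0]
    - [0.004, 0.0007, 0, 0, 0, 0, 0]
    - [0.006, 0.001, 0, 0, 0, 0, 0]
    - [0.008, 0.0013, 0, 0, 0, 0, 0]
    - [0.008, 0.0013, 0, 0, 0, 0, 0]
    - [0.008, 0.0013, 0, 0, 0, 0, 0]
    - [0.008, 0.0013, 0, 0, 0, 0, 0]
    - [0.008, 0.0013, 0, 0, 0, 0, 0]
    - [0.008, 0.0013, 0, 0, 0, 0, 0]
    - [0.008, 0.0013, 0, 0, 0, 0, 0]

```text
time: 34.85
eef_pos: [556.7, 53.1, 203.5]
tool_rot: [0.0, 0.997, 0.083, 0.0]
force: [-3.3, -0.9, 0.9]
finger_gap: 0.002
gripper_force: 1.5
```

drive_tool:
  deltas:
    - [0.002, 0.0003, 0, 0, 0, 0, 0]
    - [0.004, 0.0007, 0, 0, 0, 0, 0]
    - [0.006, 0.001, 0, 0, 0, 0, 0]
    - [0.008, 0.0013, 0, 0, 0, 0, 0]
    - [0.008, 0.0013, 0, 0, 0, 0, 0]
    - [0.008, 0.0013, 0, 0, 0, 0, 0]
    - [0.008, 0.0013, 0, 0, 0, 0, 0]
    - [0.008, 0.0013, 0, 0, 0, 0, 0]
    - [0.008, 0.0013, 0, 0, 0, 0, 0]
    - [0.008, 0.0013, 0, 0, 0, 0, 0]

```text
time: 35.68
eef_pos: [557.2, 53.2, 203.5]
tool_rot: [0.0, 0.997, 0.083, -0.001]
force: [-6.4, -2.3, 3.0]
finger_gap: 0.003
gripper_force: 3.0
```

drive_tool:
  deltas:
    - [0.002, 0.0003, 0, 0, 0, 0, 0]
    - [0.004, 0.0007, 0, 0, 0, 0, 0]
    - [0.006, 0.001, 0, 0, 0, 0, 0]
    - [0.008, 0.0013, 0, 0, 0, 0, 0]
    - [0.008, 0.0013, 0, 0, 0, 0, 0]
    - [0.008, 0.0013, 0, 0, 0, 0, 0]
    - [0.008, 0.0013, 0, 0, 0, 0, 0]
    - [0.008, 0.0013, 0, 0, 0, 0, 0]
    - [0.008, 0.0013, 0, 0, 0, 0, 0]
    - [0.008, 0.0013, 0, 0, 0, 0, 0]

```text
time: 36.52
eef_pos: [557.7, 53.3, 203.4]
tool_rot: [-0.0, 0.997, 0.083, -0.001]
force: [-7.4, -1.1, 5.4]
finger_gap: 0.007
gripper_force: 4.1
```

drive_tool:
  deltas:
    - [0.002, 0.0003, 0, 0, 0, 0, 0]
    - [0.004, 0.0007, 0, 0, 0, 0, 0]
    - [0.006, 0.001, 0, 0, 0, 0, 0]
    - [0.006, 0.001, 0, 0, 0, 0, 0]
    - [0.006, 0.001, 0, 0, 0, 0, 0]
    - [0.006, 0.001, 0, 0, 0, 0, 0]
    - [0.006, 0.001, 0, 0, 0, 0, 0]
    - [0.006, 0.001, 0, 0, 0, 0, 0]
    - [0.006, 0.001, 0, 0, 0, 0, 0]
    - [0.006, 0.001, 0, 0, 0, 0, 0]

```text
time: 37.35
eef_pos: [558.1, 53.4, 203.4]
tool_rot: [-0.0, 0.997, 0.083, -0.002]
force: [-9.7, -1.4, 7.2]
finger_gap: 0.003
gripper_force: 5.0
```

```bash
python3 - <<'E'
from h import *
for i in range(4):
    read_camera("side");s=get_state();print(s["time"],s["eef_pos"].round(2),s["force"].round(2))
E
```

```text
37.4 [558.06  53.42 203.46] [-9.78 -2.12  6.64]
37.45 [558.07  53.39 203.45] [-9.98 -2.08  6.75]
37.5 [558.06  53.39 203.44] [-9.63 -2.22  7.44]
37.55 [558.06  53.4  203.45] [-9.94 -2.42  6.34]
```

drive_tool:
  deltas:
    - [0.002, 0.0003, 0, 0, 0, 0, 0]
    - [0.004, 0.0007, 0, 0, 0, 0, 0]
    - [0.006, 0.001, 0, 0, 0, 0, 0]
    - [0.006, 0.001, 0, 0, 0, 0, 0]
    - [0.006, 0.001, 0, 0, 0, 0, 0]
    - [0.006, 0.001, 0, 0, 0, 0, 0]
    - [0.006, 0.001, 0, 0, 0, 0, 0]
    - [0.006, 0.001, 0, 0, 0, 0, 0]
    - [0.006, 0.001, 0, 0, 0, 0, 0]
    - [0.006, 0.001, 0, 0, 0, 0, 0]

```text
time: 38.38
eef_pos: [558.4, 53.5, 203.4]
tool_rot: [-0.0, 0.997, 0.083, -0.002]
force: [-12.1, -1.8, 8.6]
finger_gap: 0.004
gripper_force: 5.9
```

drive_tool:
  deltas:
    - [-0.01, -0.0017, 0, 0, 0, 0, 0]
    - [-0.02, -0.0033, 0, 0, 0, 0, 0]
    - [-0.03, -0.005, 0, 0, 0, 0, 0]
    - [-0.045, -0.0075, 0, 0, 0, 0, 0]
    - [-0.06, -0.01, 0, 0, 0, 0, 0]
    - [-0.08, -0.013, 0, 0, 0, 0, 0]
    - [-0.1, -0.017, 0, 0, 0, 0, 0]
    - [-0.1, -0.017, 0, 0, 0, 0, 0]
    - [-0.1, -0.017, 0, 0, 0, 0, 0]
    - [-0.1, -0.017, 0, 0, 0, 0, 0]

```text
time: 39.22
eef_pos: [549.6, 51.9, 203.5]
tool_rot: [0.0, 0.997, 0.083, 0.0]
force: [-0.2, 0.0, -0.5]
finger_gap: 0.001
gripper_force: 0.0
```

drive_tool:
  deltas:
    - [-0.15, -0.025, 0, 0, 0, 0, 0]
    - [-0.3, -0.05, 0, 0, 0, 0, 0]
    - [-0.4, -0.067, 0.1, 0, 0, 0, 0]
    - [-0.5, -0.083, 0.3, 0, 0, 0, 0]
    - [-0.5, -0.083, 0.5, 0, 0, 0, 0]
    - [-0.5, -0.083, 0.8, 0, 0, 0, 0]
    - [-0.5, -0.083, 0.8, 0, 0, 0, 0]
    - [-0.5, -0.083, 0.8, 0, 0, 0, 0]
    - [-0.5, -0.083, 0.8, 0, 0, 0, 0]
    - [-0.5, -0.083, 0.8, 0, 0, 0, 0]

```text
time: 40.05
eef_pos: [499.4, 43.6, 282.6]
tool_rot: [-0.0, 0.997, 0.083, -0.001]
force: [0.8, 0.2, -0.0]
finger_gap: 0.005
gripper_force: 0.0
```

```bash
python3 - <<'E'
from h import *
s=get_state();print(s["time"],s["eef_pos"],s["force"])
c=cam("side");a=c["pixels"]
cv2.imwrite("pics/s7.png",cv2.resize(a[240:325,190:350],None,fx=5,fy=5,interpolation=cv2.INTER_CUBIC))
t=np.radians(9.5);d=np.array([np.cos(t),np.sin(t),0]);o=np.array([713,79.2,0])
P=proj(c,[o-130*d+[0,0,36],o-147*d+[0,0,36],o-113*d+[0,0,36],o-142*d+[0,0,36]]);print((P-[190,240])*5)
E
```

```text
40.05 [499.36870846  43.56831942 282.58582305] [ 0.84907166  0.17796653 -0.02808109]
[[565.5 216.5]
 [602.5 213.5]
 [528.5 219.5]
 [592.  214.5]]
```

View pics/s7.png

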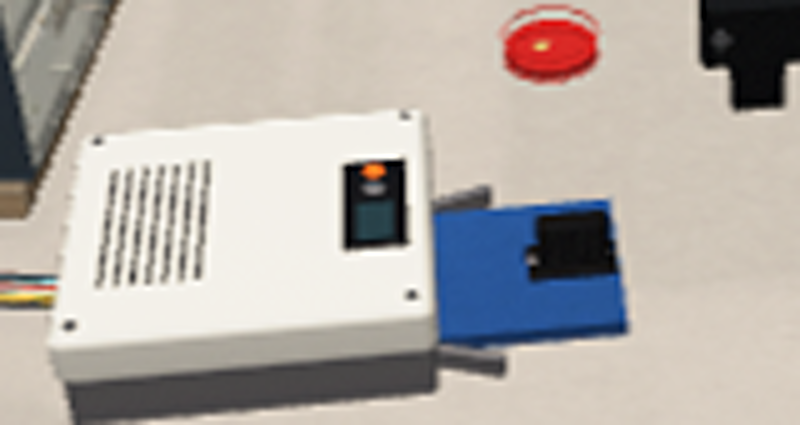

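The tray is still under the hood with its tab at about (570,225), which is lamp x near -132 mm. It was not thrown back, so it is latched. The gripper is well clear, so I hand in.

```bash
python3 - <<'E'
from h import *
print(job_done())
E
```

```text
the job is handed in; nothing more can be done
None
```

The job is handed in: the dish was set in the recess, and the tray latched at about lamp x = -132 mm after a 12 N push on the buffer and stayed put when released; the hood hides the dish now, so its final seat was not seen, and no verdict came back.

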